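# Refit the filter cover of the fume extractor and snug down its wing nut

## Robot

A 6-joint arm with a two-finger parallel gripper is mounted at the origin on a cart in front of the work surface, level with it; the furniture and walls round the work are solid. World frame = base frame: x ahead of the robot, y to its left, z up, the work surface at z = 0. Lengths are in mm, angles in rad, forces in N, time in s.
With the tool pointing down it reaches from about 350 to 775 mm from the base axis. Payload 7.3 kg.
Tool frame: the origin (TCP) lies at the very end of the fingers, on their centre line; the grasp point (between the pads) lies bot.grip_point_offset behind it (bot.grip_point_offset is the distance from the TCP to the grasp point, in mm); z points along the fingers, y is the line along which they close (so a half turn about z gives the same grasp; the last joint's range is limited). The gripper opens to 92 mm and grips with 3 to 60 N. Pads are 19 mm wide; open, the fingers measure 130 mm over their backs; the gripper's body (75 mm by 190 mm) begins 47 mm behind the grasp point.
Start: joints at [-1.374, 0.342, 1.524, -0, 1.275, -0.146], TCP at [176.489, -494.466, 226.741] pointing down, gripper open.
Joint ranges: [-2.53, 2.53], [-0.77, 2.02], [0.04, 2.7], [-1, 4.14], [0.28, 2.66], [-3.11, 3.11]. Speed limits (rad/s): [2.57, 2.57, 3.14, 3.14, 3.14, 3.14].

## Interface

Orientations are given as [roll, pitch, yaw] about the fixed x, y, z axes, in that order (R = Rz(yaw) Ry(pitch) Rx(roll)).
In Python, from plant import bot gives the robot as it stands. The module is installed in compiled form; this text tells all that it offers.
- The arm moves only by the tool carry_out, never from a script. Its argument "plan" is a list of rows, each an object of numbers: "tx", "ty", "tz": the shift along the world's x, y, z in mm; "rx", "ry", "rz": the turn, a rotation vector about the world's x, y, z in rad. A call has 1 to 12 rows; each row shifts and turns the commanded pose from where the row before left it; what a row does not reach is not made up. A row lasts 1/10 s, in which the tool goes at most 50 mm and 8.59 degrees, less where a joint would pass 70% of its speed; a pose out of reach is approached as far as the arm can. A call with a gripper value outside its range is refused whole. "gripper" is the closure, from 0 (fully open) to 1 (shut), set as the call begins (left out, the last holds). The fingers move at their own pace and stop on an object; the grip force is fixed at half the most. Time passes only in rows, so rows that do not move let the fingers close. It gives the time, the measured TCP pose, the force, the opening and the grip force at its end, in the units of the state.
- bot.get_obs(): the state, without advancing time (a new reading comes with each control period).
- bot.capture(name): name is "scene" or "top" or "wrist"; returns the picture (420x560x3 uint8, red, green, blue); there is no depth.
- bot.camera_model(name): a dict with "camera_matrix" (3x3 intrinsics, pixels), "R" (3x3) and "t" (3): a world point X has camera coordinates R X + t. Camera axes: x right, y down, z forward; pixel columns grow to the right and rows downward; lengths in mm; the calibration is good to about 2 mm. A picture is of the moment at which its call begins: read the wrist's pose just before it. camera_model takes no time and is no camera call; for the wrist camera it gives the pose at the moment of the call.
- bot.close_job(): hands the job in; it is judged then, once.
The state is a dict: "time": time; "joint_positions": joint angles; "dq": joint speeds; "tau": joint torques, N m; "tool_pos": TCP position; "tcp_rot": TCP orientation; "contact_force": force on the tool from outside, world axes, zero at the start; "moment": the same for the moment, N m; "grip_width": finger opening in mm; "finger_force": force on a finger pad.
Only numpy, scipy, OpenCV 4.12 (cv2) and the standard library are available. Lean on these libraries where they do the work, as an engineer would, in place of code of your own. Each camera call takes 0.05 s, during which the arm holds its last target. There are 200 camera calls.

## Task

Put the slotted cover back on the sloping face of the solder fume extractor: slide it flat down the slope, between the side guides and under the wing nut, until its slot stops on the stud. Then turn the wing nut clockwise until you feel it come up snug on the cover, firmly tight so that it clamps the cover but not forced hard, and let go. Do not disturb the other things standing on the bench.

Things in the scene. Friction and masses are not known exactly. Their poses are not given: they have to be found in the camera images.
- deck: the sloping face (deck) of the grey wedge-shaped fume extractor, fixed to the bench. Origin: the foot of the stud, where it leaves the deck. x points up the slope (roughly to the robot's right), y across it, z out of the deck (30 degrees from vertical, leaning to the robot's left). The deck is 131 mm wide and runs from x = -60 mm (lower edge) to x = +115 mm (upper edge).
- stud_top (a point): top of the fixed stud, 8 mm in diameter, 13 mm above the deck; hidden inside the wing nut
- guide_entry (a point): middle of the upper entry between the two fixed side guides of the deck, 53 mm up-slope from the stud, on the deck. The guides are 7 mm high; their inner faces stand 52.8 mm either side of the middle from 35 mm below to 35 mm above the stud, then flare outward by about 5 mm up to this entry.
- wing_nut: the steel wing nut, captive on the stud. Origin at the centre of its flat underside, z out of the deck along the stud, x along the wings. Its underside starts 5.5 to 9 mm above the deck. Turned clockwise, looking down on it (negative about its z), it screws down 1.5 mm per radian. The wings sweep a circle of 32 mm radius.
- nut_flange (a point): top rim of the nut's round flange (30 mm across), 4 mm above its underside. The nut turns with a light drag of about 0.03 N m until the flange meets the cover; from there the resisting torque climbs by roughly 1 N m per radian. It is properly snug at 0.2 to 0.8 N m, a quarter of a radian to one radian past first contact, and does not back off when let go.
- nut_wings (a point): grasp point of the wing nut: on its axis, in the wings, 28 mm above its underside. The two wings form one flat blade 63 mm long (nut's x), 9 mm thick (nut's y), from 11 to 41 mm above the underside; a half turn looks the same.
- cover: the loose steel cover plate, 110 x 100 x 4 mm, about 0.4 kg, lying flat on the bench at the start, handle up. Origin on the underside at the point that comes on the stud's axis when home; x points from the slot to the handle (up the slope when fitted), z out of the plate. It reaches from x = -35 to +75 mm, y = +-50 mm. Home: origin on the deck's origin, axes alike.
- slot_mouth (a point): middle of the open end of the cover's slot, at the plate's edge 35 mm from the cover's origin, half-way through the plate. The slot is 14 mm wide and ends 4 mm beyond the cover's origin, where it stops on the stud.
- cover_handle (a point): centre of the cover's black handle bar, 60 mm up-slope from the cover's origin and 19 mm above the underside (that is half-way up the bar). The bar is 60 mm long across the cover (y), 12 mm thick (x), and stands 4 to 34 mm above the underside.
- tip_cleaner: round tip-cleaner cup with metal wool, 63 mm across, 57 mm tall; origin at the centre of its underside; a bystander
- flux_bottle: small dropper bottle, 33 mm across, 102 mm tall; origin at the centre of its underside; a bystander
- solder_spool: spool of solder wire standing on its flange, 62 x 68 x 48 mm; origin at its underside; a bystander
- tape_masking: roll of masking tape lying flat, 91 mm across, 25 mm high; origin at the centre of its underside; a bystander

How it is judged (in metres and radians):
On the way:
1. the cover lies flat on the deck under the wing nut, its slot home on the stud (x of cover in the frame of deck between -0.004 and 0.004 m and y of cover in the frame of deck between -0.004 and 0.004 m and z of cover in the frame of deck between -0.003 and 0.002 m and angle between the z axis of cover and the z axis of deck, either way round below 0.06 rad and angle between the x axis of cover and the x axis of deck, either way round below 0.1 rad), for 0.2 s.
At the end, for the whole second after the job is handed in: The cover lies flat on the deck, home on the stud within 4 mm and square within 0.1 rad, the wing nut clamps it with more than 10 N (and was never forced past 300 N), and the cover is at rest (all of step 1 and contact force between wing_nut and cover above 10 N and linear speed of cover below 0.01 m/s); the robot touches nothing.
It fails at once if the wing nut was forced: more than 300 N between it and the cover (contact force between wing_nut and cover above 300 N).
It fails at once if tip cleaner was moved more than 30 mm (distance of tip_cleaner from where it was at the start of the episode above 0.03 m).
It fails at once if flux bottle was moved more than 30 mm (distance of flux_bottle from where it was at the start of the episode above 0.03 m).
It fails at once if solder spool was moved more than 30 mm (distance of solder_spool from where it was at the start of the episode above 0.03 m).
It fails at once if tape masking was moved more than 30 mm (distance of tape_masking from where it was at the start of the episode above 0.03 m).
It also fails if it takes over 72 s, if anything falls off the work surface, if the arm or the gripper's body presses on something with over 40 N, if the wrist force passes 120 N, or if a joint passes its speed limit or range.

## Working session

There is one attempt and no reset: what is moved stays moved. The work goes in short steps, Python scripts to look and compute and a tool call to move; the robot and the scene stay as the last step left them, time stands still between calls to the robot, and variables do not carry over. Pictures are saved under pics/ and viewed, at most 10 in all, crops included, and the job is handed in when it is done.

Besides the shell and the picture viewer there is one more tool, called after ">>>" in YAML: its name, and indented under it one key for each argument. carry_out: Moves the arm, as the interface text tells. Its arguments: {"type":"object","properties":{"plan":{"type":"array"},"gripper":{"type":"number"}},"required":["plan"]}

```bash
mkdir -p pics; python3 - <<'E'
from plant import bot
import cv2
for n in("scene","top"):
    cv2.imwrite(f"pics/{n}0.png",bot.capture(n)[:,:,::-1]); m=bot.camera_model(n); print(n,m)
print(bot.grip_point_offset,bot.get_obs())
E
```

```text
scene {'camera_matrix': array([[385.51202936,   0.        , 279.44483512],
       [  0.        , 385.51202936, 208.23414562],
       [  0.        ,   0.        ,   1.        ]]), 'R': array([[-0.58838978, -0.80854832, -0.00686143],
       [-0.35655372,  0.26706572, -0.89529065],
       [ 0.72571821, -0.5243334 , -0.44542965]]), 't': array([352.63094133, 257.07957927, 696.57605037])}
top {'camera_matrix': array([[425.71756942,   0.        , 278.22498538],
       [  0.        , 425.71756942, 206.00747559],
       [  0.        ,   0.        ,   1.        ]]), 'R': array([[-5.40208933e-02, -9.98539684e-01, -4.92982450e-04],
       [-9.74682023e-01,  5.28374598e-02, -2.17262877e-01],
       [ 2.16971653e-01, -1.12562336e-02, -9.76113005e-01]]), 't': array([ 61.33993254, 539.23580747, 918.8241281 ])}
18.8 {'time': 0.1, 'joint_positions': array([-1.37398836e+00,  3.42634292e-01,  1.52488275e+00, -1.41984971e-05,
        1.27541861e+00, -1.46007963e-01]), 'dq': array([ 0.00029219, -0.00207021, -0.00428959, -0.00029789,  0.00231373,
        0.00049079]), 'tau': array([ 2.13184561e-03, -4.32004058e+01, -2.44694942e+01,  7.19566480e-02,
        5.26614266e-02, -6.42756709e-05]), 'tool_pos': array([ 176.41713222, -494.09785076,  226.1377255 ]), 'tcp_rot': array([-3.14026197e+00, -1.81958738e-04,  3.42819946e-01]), 'contact_force': array([-0.14396745, -0.74087122, -0.62586252]), 'moment': array([ 0.03811293,  0.02111966, -0.06452572]), 'finger_force': 0.0, 'grip_width': 91.52792413023907}
```

View pics/top0.png

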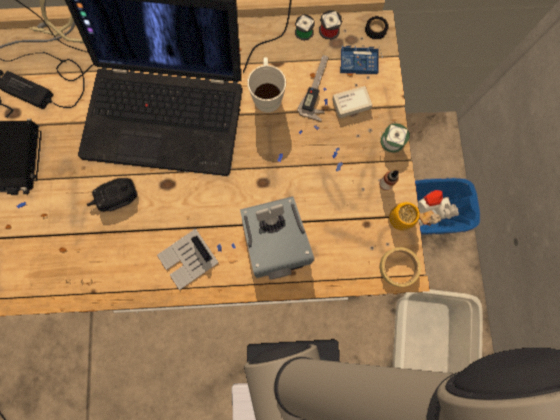

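View pics/scene0.png

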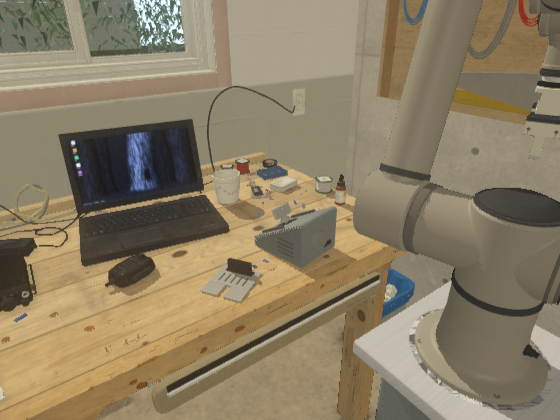

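```bash
python3 - <<'E'
import cv2,numpy as np
t=cv2.imread("pics/top0.png")[185:295,145:325]; s=cv2.imread("pics/scene0.png")[185:310,195:375]
a=cv2.resize(t,None,fx=4.4,fy=4.4,interpolation=cv2.INTER_CUBIC);cv2.imwrite("pics/c1.png",a)
a=cv2.resize(s,None,fx=4.4,fy=4.4,interpolation=cv2.INTER_CUBIC);cv2.imwrite("pics/c2.png",a)
E
```

```text
(no output)
```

View pics/c1.png

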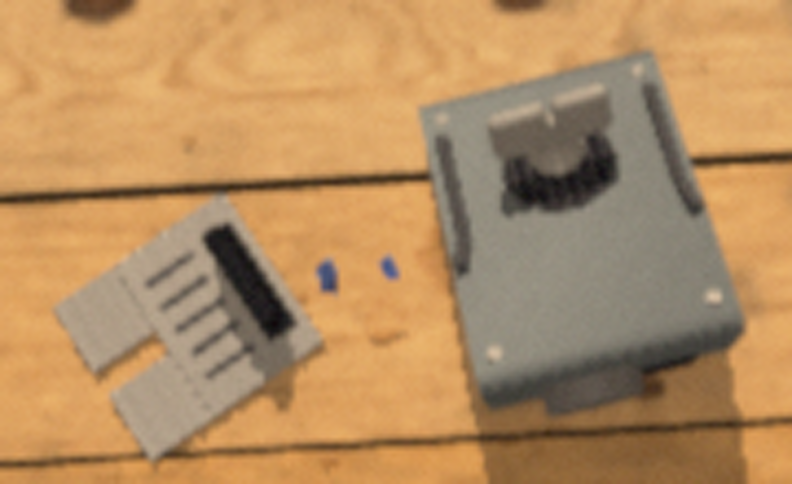

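View pics/c2.png

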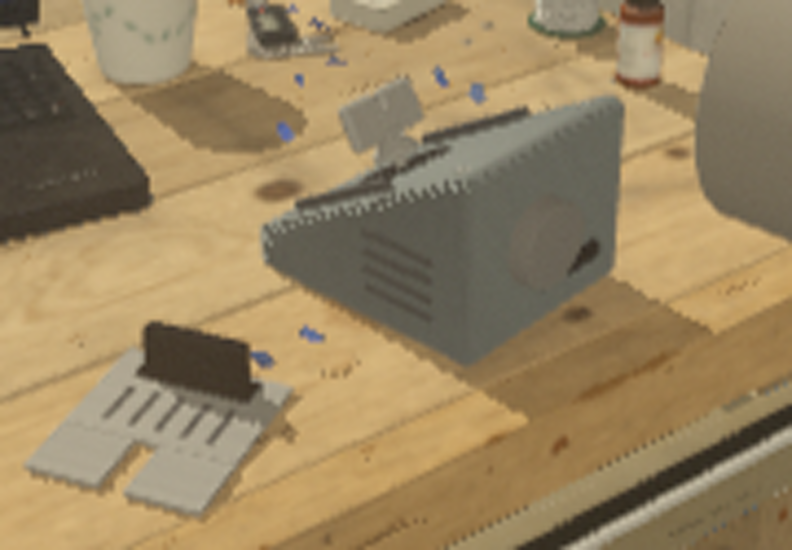

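The top crop shows the cover with its slot side facing down-left (corners 55,312 and 155,458) and its handle side at 225,197 and 322,342. The wedge's deck corners are at (422,108), (652,50), (742,330) and (483,392). The scene crop shows that up-slope runs toward the robot, not to its right as the text says. I'll fit both poses from these corners.

```bash
cat > h.py <<'E'
import numpy as np,cv2
from plant import bot
from scipy.optimize import least_squares
from scipy.spatial.transform import Rotation as Rn
def proj(m,X):
    c=np.atleast_2d(X)@np.array(m["R"]).T+m["t"]; p=c@np.array(m["camera_matrix"]).T; return p[:,:2]/p[:,2:]
def RD(yaw): # slope frame, x up-slope with heading yaw
    return Rn.from_euler('z',yaw).as_matrix()@Rn.from_euler('y',-np.pi/6).as_matrix()
def RC(yaw): return Rn.from_euler('z',yaw).as_matrix()
def fit(views,Rf,x0,free):
    # views: list of (camera model, pixels, local points)
    def r(q):
        p=np.array([q[0],q[1],q[2] if free else 0.])
        return np.concatenate([(proj(m,np.array(L,float)@Rf(q[3]).T+p)-px).ravel() for m,px,L in views])
    s=least_squares(r,x0,loss='soft_l1'); return s.x,r(s.x).reshape(-1,2)
def crop(u,x0,y0,f=4.4): return (np.array(u,float)+.5)/f-.5+[x0,y0]
E
python3 - <<'E'
from h import *
np.set_printoptions(precision=2,suppress=True)
T,S=bot.camera_model("top"),bot.camera_model("scene")
ct=crop([(55,312),(155,458),(225,197),(322,342)],145,185)
cs=crop([(25,468),(203,515),(133,350),(295,388)],195,185)
L=[(-35,50,4),(-35,-50,4),(75,50,4),(75,-50,4)]
print(*fit([(T,ct,L),(S,cs,L)],RC,[400,200,0,-1],False))
dt=crop([(422,108),(652,50),(742,338),(483,392)],145,185); Ld=[(-60,-65.5,0),(-60,65.5,0),(115,65.5,0),(115,-65.5,0)]
ds=crop([(265,228),(470,188),(620,98)],195,185); Ls=[(-60,-65.5,0),(115,-65.5,0),(115,65.5,0)]
for v in([(T,dt,Ld),(S,ds,Ls)],[(T,dt,Ld)]):
    q,e=fit(v,RD,[450,0,40,-3],True);print(q,e)
R=RD(q[3]);
q,e=fit([(T,dt,Ld),(S,ds,Ls)],RD,[450,0,40,-3],True)
for X in([-35,-54,7],[53,-58,7],[-35,54,7],[53,58,7],[0,0,48],[0,0,0],[0,32,48],[0,-32,48]):
    P=RD(q[3])@X+q[:3]; print(X,P,(proj(T,P)[0]-[145,185])*4.4,(proj(S,P)[0]-[195,185])*4.4)
E
```

```text
[425.63 269.37   1.55  -7.29] [[-0.5   0.22]
 [-0.47  2.07]
 [-0.2  -0.27]
 [ 0.89  0.86]
 [-0.22 -0.94]
 [-0.01 -0.84]
 [-0.5  -0.83]
 [ 0.14 -0.74]]
[498.72  47.78  56.72  -2.94] [[-0.24  4.01]
 [ 0.92  3.58]
 [ 0.62 -3.85]
 [-0.82 -0.26]
 [ 0.87  0.25]
 [-0.45 -1.11]
 [-1.18  0.32]]
[496.66  47.56  87.54  -2.96] [[-0.93  1.44]
 [ 2.19  1.84]
 [ 1.15 -3.35]
 [-2.81 -0.64]]
[-35, -54, 7] [521.05 107.45  45.28] [445.44 144.11] [301.65 203.26]
[53, -58, 7] [445.58  96.13  89.28] [467.48 275.49] [393.67 182.4 ]
[-35, 54, 7] [542.65   1.63  45.28] [643.52  93.52] [421.86 139.49]
[53, 58, 7] [468.78 -17.53  89.28] [693.48 216.84] [523.9 111.2]
[0, 0, 48] [522.24  52.58  98.29] [547.3  115.75] [375.21  97.02]
[0, 0, 0] [498.72  47.78  56.72] [560.46 176.03] [405.49 171.61]
[0, 32, 48] [528.63  21.23  98.29] [609.25  99.93] [410.85  79.5 ]
[0, -32, 48] [515.84  83.93  98.29] [485.13 131.62] [338.05 115.29]
```

>>> carry_out:
  plan:
    - {"tx": 40, "ty": 35, "tz": 10, "rz": 0.146}
    - {"tx": 40, "ty": 35, "tz": 10, "rz": 0.146}
    - {"tx": 40, "ty": 35, "tz": 10, "rz": 0.146}
    - {"tx": 40, "ty": 35, "tz": 10, "rz": 0.146}
    - {"tx": 40, "ty": 35, "tz": 10, "rz": 0.146}
    - {"tx": 40, "ty": 35, "rz": 0.146}
    - {"ty": 50, "rz": 0.146}
    - {"ty": 50, "rz": 0.146}
    - {"ty": 50, "rz": 0.146}
    - {"ty": 50, "rz": 0.146}
    - {"ty": 50, "rz": 0.146}
    - {"ty": 50, "rz": 0.146}

```text
invalid input at $.plan[0]: expected keys tx, ty, tz, rx, ry, rz
```

>>> carry_out:
  plan:
    - {"ty": 30, "rz": 0.146}
    - {"ty": 30, "rz": 0.146}
    - {"ty": 30, "rz": 0.146}
    - {"ty": 30, "rz": 0.146}
    - {"ty": 30, "rz": 0.146}
    - {"ty": 10, "rz": 0.146}
    - {"rz": 0.146}
    - {"rz": 0.146}
    - {"rz": 0.146}
    - {"rz": 0.146}
    - {"rz": 0.146}
    - {}

```text
invalid input at $.plan[0]: expected keys tx, ty, tz, rx, ry, rz
```

```bash
python3 - <<'E'
from h import *
o=bot.get_obs();m=bot.camera_model("wrist");cv2.imwrite("pics/w1.png",bot.capture("wrist")[:,:,::-1])
import pickle;pickle.dump(m,open("w1.pkl","wb"))
print(o["time"],o["joint_positions"],o["tool_pos"],o["tcp_rot"],-np.array(m["R"]).T@m["t"],m["R"])
X=RC(-1.007)
print(proj(m,np.array([(-35,50,4),(-35,-50,4),(75,50,4),(75,-50,4)])@X.T+[425.6,269.4,0]))
print(proj(m,[[498.7,47.8,56.7]]))
E
```

```text
0.1 [-1.37398836e+00  3.42634292e-01  1.52488275e+00 -1.41984971e-05
  1.27541861e+00 -1.46007963e-01] [ 176.41713222 -494.09785076  226.1377255 ] [-3.14026197e+00 -1.81958738e-04  3.42819946e-01] [ 245.62145124 -470.149287    384.8341899 ] [[ 0.33466511 -0.9423349  -0.00204857]
 [-0.90739381 -0.32284096  0.26909142]
 [-0.2542356  -0.08819665 -0.96311246]]
[[-691.33758822 -571.03571036]
 [-569.11651905 -375.16284608]
 [-561.62356091 -627.1731432 ]
 [-449.14277598 -420.73659474]]
[[-402.90726411 -617.38456338]]
```

View pics/w1.png

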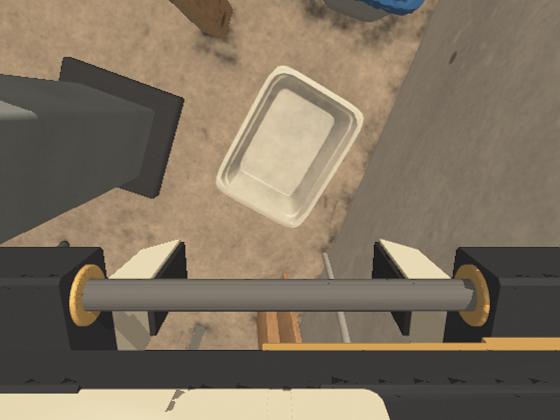

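The rows need all six keys, so the arm hasn't moved. The wrist picture shows only the floor and a bin, with the fingers at the bottom. I'll resend the moves with full rows.

>>> carry_out:
  plan:
    - {"tx": 40, "ty": 35, "tz": 10, "rx": 0, "ry": 0, "rz": 0.146}
    - {"tx": 40, "ty": 35, "tz": 10, "rx": 0, "ry": 0, "rz": 0.146}
    - {"tx": 40, "ty": 35, "tz": 10, "rx": 0, "ry": 0, "rz": 0.146}
    - {"tx": 40, "ty": 35, "tz": 10, "rx": 0, "ry": 0, "rz": 0.146}
    - {"tx": 40, "ty": 35, "tz": 10, "rx": 0, "ry": 0, "rz": 0.146}
    - {"tx": 40, "ty": 35, "tz": 0, "rx": 0, "ry": 0, "rz": 0.146}
    - {"tx": 0, "ty": 50, "tz": 0, "rx": 0, "ry": 0, "rz": 0.146}
    - {"tx": 0, "ty": 50, "tz": 0, "rx": 0, "ry": 0, "rz": 0.146}
    - {"tx": 0, "ty": 50, "tz": 0, "rx": 0, "ry": 0, "rz": 0.146}
    - {"tx": 0, "ty": 50, "tz": 0, "rx": 0, "ry": 0, "rz": 0.146}
    - {"tx": 0, "ty": 50, "tz": 0, "rx": 0, "ry": 0, "rz": 0.146}
    - {"tx": 0, "ty": 50, "tz": 0, "rx": 0, "ry": 0, "rz": 0.146}

```text
time: 1.35
tool_pos: [398.4, 2.2, 273.0]
tcp_rot: [3.141, 0.0, 2.1]
contact_force: [1.8, -0.6, -0.3]
grip_width: 91.5
finger_force: 0.0
```

>>> carry_out:
  plan:
    - {"tx": 0, "ty": 30, "tz": 0, "rx": 0, "ry": 0, "rz": 0.146}
    - {"tx": 0, "ty": 30, "tz": 0, "rx": 0, "ry": 0, "rz": 0.146}
    - {"tx": 0, "ty": 30, "tz": 0, "rx": 0, "ry": 0, "rz": 0.146}
    - {"tx": 0, "ty": 30, "tz": 0, "rx": 0, "ry": 0, "rz": 0.146}
    - {"tx": 0, "ty": 30, "tz": 0, "rx": 0, "ry": 0, "rz": 0.146}
    - {"tx": 0, "ty": 10, "tz": 0, "rx": 0, "ry": 0, "rz": 0.146}
    - {"tx": 0, "ty": 0, "tz": 0, "rx": 0, "ry": 0, "rz": 0.146}
    - {"tx": 0, "ty": 0, "tz": 0, "rx": 0, "ry": 0, "rz": 0.146}
    - {"tx": 0, "ty": 0, "tz": 0, "rx": 0, "ry": 0, "rz": 0.146}
    - {"tx": 0, "ty": 0, "tz": 0, "rx": 0, "ry": 0, "rz": 0.146}
    - {"tx": 0, "ty": 0, "tz": 0, "rx": 0, "ry": 0, "rz": 0.146}
    - {"tx": 0, "ty": 0, "tz": 0, "rx": 0, "ry": 0, "rz": 0}

```text
time: 2.55
tool_pos: [398.9, 160.2, 272.8]
tcp_rot: [3.141, -0.0, -2.581]
contact_force: [0.2, 1.1, 0.4]
grip_width: 91.8
finger_force: 0.0
```

```bash
python3 - <<'E'
from h import *
o=bot.get_obs();m=bot.camera_model("wrist");cv2.imwrite("pics/w2.png",bot.capture("wrist")[:,:,::-1])
import pickle;pickle.dump(m,open("w2.pkl","wb"))
print(o["time"],o["joint_positions"],o["tool_pos"],o["tcp_rot"],-np.array(m["R"]).T@m["t"],m["R"])
X=RC(-1.007)
print(proj(m,np.array([(-35,50,4),(-35,-50,4),(75,50,4),(75,-50,4)])@X.T+[425.6,269.4,0]))
print(proj(m,[[498.7,47.8,56.7]]))
E
```

```text
2.55 [ 2.03213897e-01  1.28746595e-01  1.67832028e+00  9.09590881e-05
  1.33505527e+00 -1.92810596e+00] [398.86391692 160.22300958 272.76523684] [ 3.14132461e+00 -4.65123133e-04 -2.58109033e+00] [338.46516695 121.492913   431.51013165] [[-5.30322689e-01  8.47795365e-01  9.29439313e-04]
 [ 8.16667826e-01  5.10556478e-01  2.69045988e-01]
 [ 2.27621411e-01  1.43440235e-01 -9.63126883e-01]]
[[364.43916135 263.84986678]
 [369.28231423 191.01551522]
 [282.12633816 264.24650192]
 [281.92864014 191.44373677]]
[[145.82949619 197.39526689]]
```

View pics/w2.png

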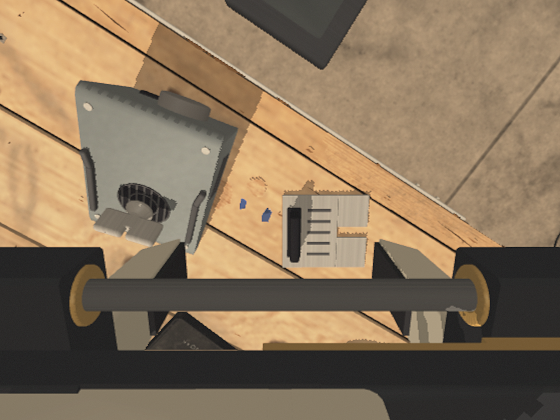

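The wrist picture shows the cover at (283–369, 193–266), matching the prediction to 2–3 px. The wedge has its guides at (82,150)-(95,212) and (203,192)-(185,240), and the nut sits near (140,205). I'll refine the deck from a crop while moving on.

```bash
python3 - <<'E'
import cv2
a=cv2.imread("pics/w2.png")[70:260,60:260]
cv2.imwrite("pics/c3.png",cv2.resize(a,None,fx=3,fy=3,interpolation=cv2.INTER_CUBIC))
E
```

```text
(no output)
```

View pics/c3.png

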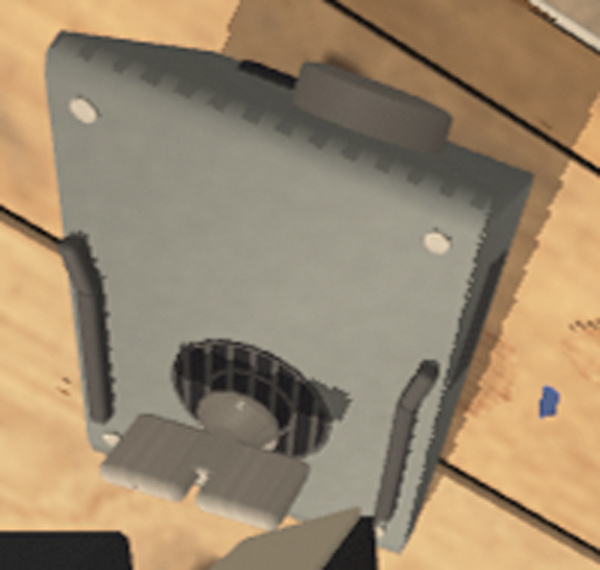

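```bash
python3 - <<'E'
from h import *
import pickle
np.set_printoptions(precision=2,suppress=True)
T,S,W=bot.camera_model("top"),bot.camera_model("scene"),pickle.load(open("w2.pkl","rb"))
g=55.5
wp=crop([(75,238),(90,290),(101,418),(430,366),(412,402),(384,520)],60,70,3)
wl=[(52,g+5,7),(35,g,7),(-35,g,7),(52,-g-5,7),(35,-g,7),(-35,-g,7)]
tp=crop([(440,137),(463,272),(650,85),(697,212)],145,185); tl=[(-35,-g,7),(52,-g-5,7),(-35,g,7),(52,g+5,7)]
ds=crop([(265,228),(470,188),(620,98)],195,185); Ls=[(-60,-65.5,0),(115,-65.5,0),(115,65.5,0)]
for v in([(W,wp,wl)],[(W,wp,wl),(T,tp,tl)],[(W,wp,wl),(T,tp,tl),(S,ds,Ls)]):
    q,e=fit(v,RD,[498,48,57,-2.94],True);print(q);
print(e)
# nut: h, psi
b=crop([(103,470),(275,527),(145,415),(308,462)],60,70,3); bt=crop([(490,118),(608,86)],145,185)
D=RD(q[3])
def P(p,X): return (np.array(X,float)@Rn.from_euler('z',p[1]).as_matrix().T+[0,0,p[0]])@D.T+q[:3]
f=lambda p:np.concatenate([(proj(W,P(p,[(31.5,0,41),(-31.5,0,41),(31.5,0,11),(-31.5,0,11)]))-b).ravel(),(proj(T,P(p,[(-31.5,0,41),(31.5,0,41)]))-bt).ravel()])
s=least_squares(f,[7,1.57]);print(s.x,s.fun)
E
```

```text
[500.88  51.08  63.02  -2.95]
[501.57  50.37  61.12  -2.95]
[502.18  49.57  57.81  -2.94]
[[-0.75  0.93]
 [ 0.59 -1.94]
 [ 1.34 -0.4 ]
 [-0.21  0.84]
 [-1.31 -1.86]
 [-0.21 -2.58]
 [ 0.16  0.57]
 [-0.78 -0.55]
 [-1.25  0.71]
 [-0.35 -0.65]
 [-0.44 -0.49]
 [-2.15 -1.87]
 [-2.64 -0.31]]
[11.32  1.65] [-2.54  1.18  1.38 -0.14 -0.79 -1.17  2.53 -0.04 -1.45  1.35 -0.95 -0.09]
```

>>> carry_out:
  plan:
    - {"tx": 29, "ty": 29, "tz": -25, "rx": 0, "ry": 0, "rz": 0}
    - {"tx": 29.8, "ty": 29.5, "tz": -25, "rx": 0, "ry": 0, "rz": 0}
    - {"tx": 0, "ty": 0, "tz": -45, "rx": 0, "ry": 0, "rz": 0}
    - {"tx": 0, "ty": 0, "tz": -45, "rx": 0, "ry": 0, "rz": 0}
    - {"tx": 0, "ty": 0, "tz": -45, "rx": 0, "ry": 0, "rz": 0}
    - {"tx": 0, "ty": 0, "tz": -35, "rx": 0, "ry": 0, "rz": 0}
    - {"tx": 0, "ty": 0, "tz": -20, "rx": 0, "ry": 0, "rz": 0}
    - {"tx": 0, "ty": 0, "tz": -15, "rx": 0, "ry": 0, "rz": 0}
    - {"tx": 0, "ty": 0, "tz": 0, "rx": 0, "ry": 0, "rz": 0}
    - {"tx": 0, "ty": 0, "tz": 0, "rx": 0, "ry": 0, "rz": 0}

```text
time: 3.6
tool_pos: [457.9, 218.8, 18.1]
tcp_rot: [3.141, -0.0, -2.585]
contact_force: [-0.5, 1.5, 0.5]
grip_width: 91.9
finger_force: 0.0
```

```bash
python3 - <<'E'
from h import *
o=bot.get_obs();m=bot.camera_model("wrist");cv2.imwrite("pics/w3.png",bot.capture("wrist")[:,:,::-1])
print(o["tool_pos"],o["tcp_rot"],o["contact_force"])
h=np.array([457.7,218.7,34]);X=RC(-1.007)
print(proj(m,np.array([(0,30,0),(0,-30,0)])@X.T+h), proj(m,[o["tool_pos"]+np.array([0,0,18.8])]))
E
```

```text
[457.93167176 218.77446055  18.11301095] [ 3.14138605e+00 -2.60848184e-04 -2.58462366e+00] [-0.48876399  1.50551903  0.50214964]
[[281.1873114  329.72909947]
 [280.24358629 207.83634947]] [[280.64085899 275.4169734 ]]
```

View pics/w3.png

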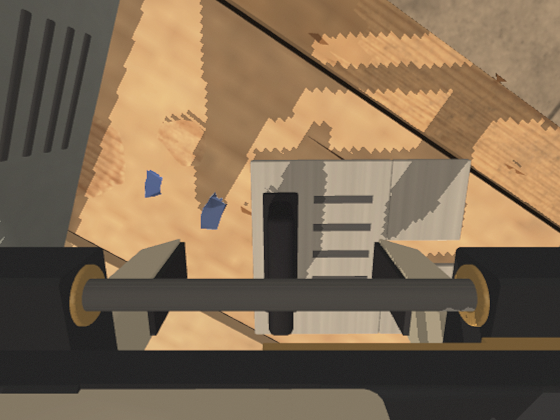

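The handle is centred between the fingers at about (281,264), with clear space on both sides. I'll lower the last bit and grip.

>>> carry_out:
  plan:
    - {"tx": 0, "ty": 0, "tz": -7, "rx": 0, "ry": 0, "rz": 0}
    - {"tx": 0, "ty": 0, "tz": -4, "rx": 0, "ry": 0, "rz": 0}
    - {"tx": 0, "ty": 0, "tz": 0, "rx": 0, "ry": 0, "rz": 0}

```text
time: 3.95
tool_pos: [457.6, 218.7, 6.7]
tcp_rot: [3.141, -0.0, -2.583]
contact_force: [-0.1, 0.3, 0.5]
grip_width: 91.6
finger_force: 0.0
```

>>> carry_out:
  plan:
    - {"tx": 0, "ty": 0, "tz": 0, "rx": 0, "ry": 0, "rz": 0}
    - {"tx": 0, "ty": 0, "tz": 0, "rx": 0, "ry": 0, "rz": 0}
    - {"tx": 0, "ty": 0, "tz": 0, "rx": 0, "ry": 0, "rz": 0}
    - {"tx": 0, "ty": 0, "tz": 0, "rx": 0, "ry": 0, "rz": 0}
    - {"tx": 0, "ty": 0, "tz": 0, "rx": 0, "ry": 0, "rz": 0}
    - {"tx": 0, "ty": 0, "tz": 0, "rx": 0, "ry": 0, "rz": 0}
    - {"tx": 0, "ty": 0, "tz": 0, "rx": 0, "ry": 0, "rz": 0}
    - {"tx": 0, "ty": 0, "tz": 0, "rx": 0, "ry": 0, "rz": 0}
    - {"tx": 0, "ty": 0, "tz": 0, "rx": 0, "ry": 0, "rz": 0}
    - {"tx": 0, "ty": 0, "tz": 0, "rx": 0, "ry": 0, "rz": 0}
  gripper: 1

```text
time: 4.95
tool_pos: [457.8, 218.7, 7.0]
tcp_rot: [3.142, -0.0, -2.582]
contact_force: [0.0, -0.2, -0.6]
grip_width: 16.5
finger_force: 0.0
```

>>> carry_out:
  plan:
    - {"tx": 0, "ty": 0, "tz": 0, "rx": 0, "ry": 0, "rz": 0}
    - {"tx": 0, "ty": 0, "tz": 0, "rx": 0, "ry": 0, "rz": 0}
    - {"tx": 0, "ty": 0, "tz": 0, "rx": 0, "ry": 0, "rz": 0}
    - {"tx": 0, "ty": 0, "tz": 15, "rx": 0, "ry": 0, "rz": 0}
    - {"tx": 0, "ty": 0, "tz": 30, "rx": 0, "ry": 0, "rz": 0}
    - {"tx": 0, "ty": 0, "tz": 40, "rx": 0, "ry": 0, "rz": 0}
    - {"tx": 0, "ty": 0, "tz": 40, "rx": 0, "ry": 0, "rz": 0}
    - {"tx": 0, "ty": 0, "tz": 40, "rx": 0, "ry": 0, "rz": 0}
    - {"tx": 0, "ty": 0, "tz": 40, "rx": 0, "ry": 0, "rz": 0}
    - {"tx": 0, "ty": 0, "tz": 40, "rx": 0, "ry": 0, "rz": 0}
    - {"tx": 0, "ty": 0, "tz": 0, "rx": 0, "ry": 0, "rz": 0}

```text
time: 6.05
tool_pos: [460.0, 219.4, 257.0]
tcp_rot: [-3.139, 0.009, -2.582]
contact_force: [-0.0, 1.0, -2.8]
grip_width: 11.5
finger_force: 30.0
```

```bash
cat >> h.py <<'E'
q=np.array([501.5,50.2,60,-2.945]); D=RD(q[3])
Rgoal=D@RC(-1.011).T@Rn.from_euler('xyz',[np.pi,0,-2.582]).as_matrix()
def togo(xs,zs,ys=0,off=(60,0,7)):
    o=bot.get_obs();P=q[:3]+D@(np.array([xs,ys,zs],float)+off)
    R=Rn.from_euler('xyz',o["tcp_rot"]).as_matrix()
    return P-o["tool_pos"],Rn.from_matrix(Rgoal@R.T).as_rotvec()
def deck():
    o=bot.get_obs();R=Rn.from_euler('xyz',o["tcp_rot"]).as_matrix()
    print("t",o["time"],"cover xyz in deck",D.T@(o["tool_pos"]-q[:3])-[60,0,7],"F deck",D.T@o["contact_force"],"M",D.T@o["moment"],"err",Rn.from_matrix(D.T@Rgoal@R.T@D).as_rotvec(),"w",o["grip_width"],o["finger_force"],"j",o["joint_positions"])
np.set_printoptions(precision=3,suppress=True)
E
python3 - <<'E'
from h import *
print(bot.get_obs());print(togo(100,40),D); cv2.imwrite("pics/s2.png",bot.capture("scene")[:,:,::-1])
E
```

```text
{'time': 6.05, 'joint_positions': array([ 0.295,  0.285,  1.521, -0.   ,  1.326, -1.835]), 'dq': array([-0.002,  0.059,  0.116, -0.001, -0.09 ,  0.   ]), 'tau': array([  0.041, -42.537, -26.083,   0.021,   1.238,  -0.014]), 'tool_pos': array([459.982, 219.378, 256.984]), 'tcp_rot': array([-3.139,  0.009, -2.582]), 'contact_force': array([-0.048,  1.02 , -2.805]), 'moment': array([ 0.031, -0.234, -0.039]), 'finger_force': 29.998765289783478, 'grip_width': 11.537664389106983}
(array([ -71.329, -191.653,  -76.281]), array([-0.556,  0.252, -1.886])) [[-0.849  0.195  0.49 ]
 [-0.169 -0.981  0.098]
 [ 0.5    0.     0.866]]
```

>>> carry_out:
  plan:
    - {"tx": -5.1, "ty": -13.7, "tz": 0, "rx": -0.0397, "ry": 0.018, "rz": -0.1347}
    - {"tx": -5.1, "ty": -13.7, "tz": 0, "rx": -0.0397, "ry": 0.018, "rz": -0.1347}
    - {"tx": -5.1, "ty": -13.7, "tz": 0, "rx": -0.0397, "ry": 0.018, "rz": -0.1347}
    - {"tx": -5.1, "ty": -13.7, "tz": 0, "rx": -0.0397, "ry": 0.018, "rz": -0.1347}
    - {"tx": -5.1, "ty": -13.7, "tz": 0, "rx": -0.0397, "ry": 0.018, "rz": -0.1347}
    - {"tx": -5.1, "ty": -13.7, "tz": 0, "rx": -0.0397, "ry": 0.018, "rz": -0.1347}
    - {"tx": -5.1, "ty": -13.7, "tz": 0, "rx": -0.0397, "ry": 0.018, "rz": -0.1347}
    - {"tx": -5.1, "ty": -13.7, "tz": 0, "rx": -0.0397, "ry": 0.018, "rz": -0.1347}
    - {"tx": -5.1, "ty": -13.7, "tz": 0, "rx": -0.0397, "ry": 0.018, "rz": -0.1347}
    - {"tx": -5.1, "ty": -13.7, "tz": 0, "rx": -0.0397, "ry": 0.018, "rz": -0.1347}
    - {"tx": -5.1, "ty": -13.7, "tz": 0, "rx": -0.0397, "ry": 0.018, "rz": -0.1347}
    - {"tx": -5.1, "ty": -13.7, "tz": 0, "rx": -0.0397, "ry": 0.018, "rz": -0.1347}

```text
time: 7.3
tool_pos: [395.6, 53.9, 249.8]
tcp_rot: [-2.675, -0.073, 2.029]
contact_force: [0.3, 0.3, -5.5]
grip_width: 11.9
finger_force: 30.0
```

>>> carry_out:
  plan:
    - {"tx": -5.1, "ty": -13.7, "tz": 0, "rx": -0.0397, "ry": 0.018, "rz": -0.1347}
    - {"tx": -5.1, "ty": -13.7, "tz": 0, "rx": -0.0397, "ry": 0.018, "rz": -0.1347}
    - {"tx": 0, "ty": 0, "tz": -10, "rx": 0, "ry": 0, "rz": 0}
    - {"tx": 0, "ty": 0, "tz": 0, "rx": 0, "ry": 0, "rz": 0}
    - {"tx": 0, "ty": 0, "tz": 0, "rx": 0, "ry": 0, "rz": 0}

```text
time: 7.8
tool_pos: [386.0, 27.5, 241.0]
tcp_rot: [-2.619, -0.01, 1.765]
contact_force: [0.4, -0.5, -4.0]
grip_width: 11.7
finger_force: 30.0
```

```bash
python3 - <<'E'
from h import *
deck();print(togo(105,40))
E
```

```text
t 7.8 cover xyz in deck [132.464  -0.286  90.886] F deck [-2.216  0.544 -3.339] M [ 0.05   0.619 -0.057] err [ 0.01  -0.001 -0.003] w 11.698396190286262 29.998337030410767 j [-0.039  0.402  1.513 -0.109  1.738 -0.225]
(array([ -1.57 ,  -0.604, -57.8  ]), array([-0.01 , -0.001,  0.002]))
```

>>> carry_out:
  plan:
    - {"tx": -1.6, "ty": -0.6, "tz": -20, "rx": -0.01, "ry": -0.001, "rz": 0.002}
    - {"tx": 0, "ty": 0, "tz": -20, "rx": 0, "ry": 0, "rz": 0}
    - {"tx": 0, "ty": 0, "tz": -18, "rx": 0, "ry": 0, "rz": 0}
    - {"tx": -6.1, "ty": -1.2, "tz": -10.8, "rx": 0, "ry": 0, "rz": 0}
    - {"tx": -6.1, "ty": -1.2, "tz": -10.8, "rx": 0, "ry": 0, "rz": 0}
    - {"tx": 0, "ty": 0, "tz": 0, "rx": 0, "ry": 0, "rz": 0}
    - {"tx": 0, "ty": 0, "tz": 0, "rx": 0, "ry": 0, "rz": 0}

```text
time: 8.5
tool_pos: [372.9, 24.4, 162.7]
tcp_rot: [-2.62, 0.001, 1.766]
contact_force: [0.3, 0.5, -4.5]
grip_width: 11.5
finger_force: 30.0
```

```bash
python3 - <<'E'
from h import *
deck();m=bot.camera_model("wrist");w=bot.capture("wrist")[:,:,::-1];s=bot.capture("scene")[:,:,::-1][150:300,215:415];t=bot.capture("top")[:,:,::-1]
T=bot.camera_model("top")
import pickle;pickle.dump(m,open("w4.pkl","wb"))
cv2.imwrite("pics/w4.png",w);cv2.imwrite("pics/t4.png",t)
a=np.zeros((420,760,3),np.uint8);a[:,:400]=cv2.resize(w,(400,300),interpolation=3).copy() if 0 else 0
a=np.hstack([w[:, :],np.vstack([cv2.resize(s,(240,180)),cv2.resize(t[180:300,230:330],(200,240))[:, :].copy() if 0 else cv2.resize(t[180:300,225:345],(240,240))])])
cv2.imwrite("pics/m4.png",a);print(a.shape)
pts=[(-35,-52.8,7),(35,-52.8,7),(53,-57.8,7),(-35,52.8,7),(35,52.8,7),(53,57.8,7),(115,-65.5,0),(115,65.5,0),(0,0,0)]
print(proj(m,np.array(pts)@D.T+q[:3]))
E
```

```text
t 8.5 cover xyz in deck [104.91    0.157  16.351] F deck [-2.621 -0.377 -3.689] M [0.007 0.705 0.039] err [-0.001 -0.002  0.002] w 11.526411902763115 29.998347759246826 j [-0.04   0.462  1.656 -0.117  1.532 -0.199]
(420, 800, 3)
[[678.107 145.804]
 [538.214 146.227]
 [503.919 136.167]
 [622.789 329.028]
 [502.447 329.489]
 [470.238 337.022]
 [376.165 120.047]
 [360.697 340.998]
 [573.146 239.779]]
```

View pics/m4.png

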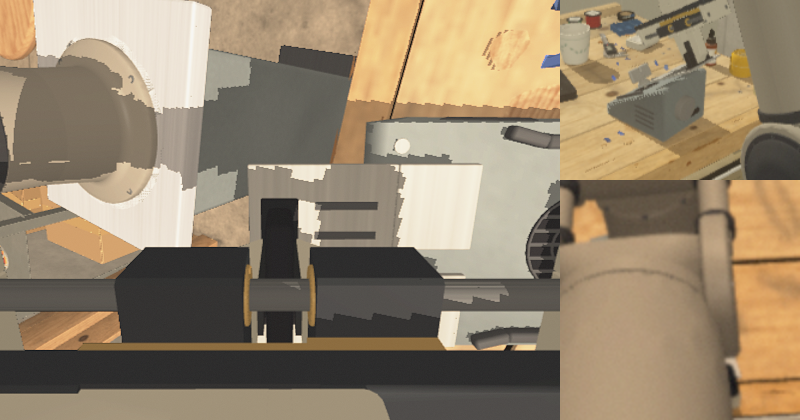

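```bash
python3 - <<'E'
from h import *
import pickle
m=pickle.load(open("w4.pkl","rb"))
c=np.array([104.9,.16,16.35])
print(proj(m,(np.array([(-35,-50,4),(-35,-7,4),(-35,7,4),(75,-50,4)])+c)@D.T+q[:3]))
print(proj(m,np.array([(53,-60.5,7),(53,60.5,7),(35,-55.5,7)])@D.T+q[:3]))
w=cv2.imread("pics/w4.png");cv2.imwrite("pics/c4.png",cv2.resize(w[100:360,340:560],None,fx=2.3,fy=2.3,interpolation=2))
E
```

```text
[[482.573 155.985]
 [469.282 242.39 ]
 [465.328 268.094]
 [245.86  156.711]]
[[504.851 130.61 ]
 [469.574 340.985]
 [539.282 140.756]]
```

View pics/c4.png

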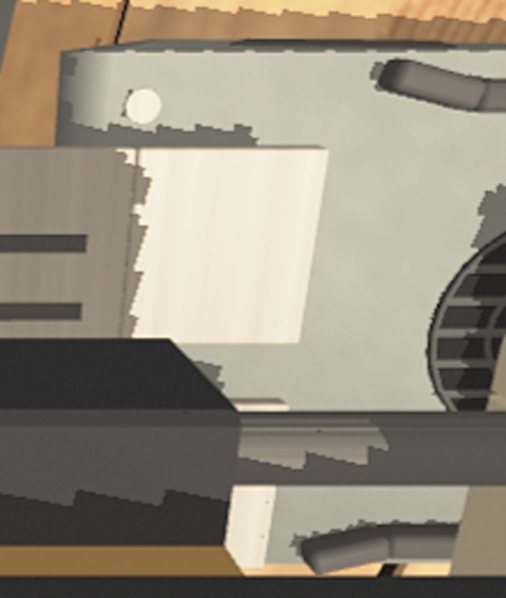

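The crop shows the guide entries where I predicted them (about 504,132 and 471,338). The plate, with its corner at (482,165) and slot edges at rows 249 and 274, sits about 3.4 mm toward +y in the grip. I'll correct that and lower onto the deck, watching the force.

>>> carry_out:
  plan:
    - {"tx": -0.7, "ty": 3.4, "tz": 0, "rx": 0, "ry": 0, "rz": 0}
    - {"tx": -1.47, "ty": -0.3, "tz": -2.6, "rx": 0, "ry": 0, "rz": 0}
    - {"tx": -1.47, "ty": -0.3, "tz": -2.6, "rx": 0, "ry": 0, "rz": 0}
    - {"tx": -1.47, "ty": -0.3, "tz": -2.6, "rx": 0, "ry": 0, "rz": 0}
    - {"tx": 0, "ty": 0, "tz": 0, "rx": 0, "ry": 0, "rz": 0}
    - {"tx": 0, "ty": 0, "tz": 0, "rx": 0, "ry": 0, "rz": 0}

```text
time: 9.25
tool_pos: [367.4, 26.4, 154.5]
tcp_rot: [-2.62, 0.002, 1.764]
contact_force: [-0.6, 0.2, -3.4]
grip_width: 11.8
finger_force: 30.0
```

```bash
python3 -c "
from h import *
deck()"
```

```text
t 9.25 cover xyz in deck [105.144  -2.837   6.789] F deck [-1.227 -0.345 -3.178] M [ 0.002  0.687 -0.02 ] err [ 0.    -0.002  0.003] w 11.770995649058278 29.99838352203369 j [-0.037  0.465  1.68  -0.116  1.508 -0.192]
```

>>> carry_out:
  plan:
    - {"tx": -0.98, "ty": -0.2, "tz": -1.73, "rx": 0, "ry": 0, "rz": 0}
    - {"tx": 0, "ty": 0, "tz": 0, "rx": 0, "ry": 0, "rz": 0}

```text
time: 9.45
tool_pos: [366.4, 26.2, 152.7]
tcp_rot: [-2.619, 0.002, 1.765]
contact_force: [0.2, -0.1, -4.0]
grip_width: 11.3
finger_force: 30.0
```

>>> carry_out:
  plan:
    - {"tx": -0.98, "ty": -0.2, "tz": -1.73, "rx": 0, "ry": 0, "rz": 0}
    - {"tx": 0, "ty": 0, "tz": 0, "rx": 0, "ry": 0, "rz": 0}

```text
time: 9.65
tool_pos: [365.3, 26.0, 151.0]
tcp_rot: [-2.619, 0.002, 1.765]
contact_force: [0.3, 1.2, -4.5]
grip_width: 11.9
finger_force: 30.0
```

```bash
python3 -c "
from h import *
deck()"
```

```text
t 9.65 cover xyz in deck [105.229  -2.89    2.629] F deck [-2.711 -1.116 -3.593] M [ 0.026  0.665 -0.02 ] err [ 0.    -0.001  0.003] w 11.942634098514466 29.99841660261154 j [-0.037  0.466  1.689 -0.116  1.497 -0.192]
```

>>> carry_out:
  plan:
    - {"tx": -0.73, "ty": -0.15, "tz": -1.3, "rx": 0, "ry": 0, "rz": 0}
    - {"tx": 0, "ty": 0, "tz": 0, "rx": 0, "ry": 0, "rz": 0}

```text
time: 9.85
tool_pos: [364.9, 25.9, 149.8]
tcp_rot: [-2.62, 0.002, 1.765]
contact_force: [0.0, 0.3, -5.6]
grip_width: 11.7
finger_force: 30.0
```

>>> carry_out:
  plan:
    - {"tx": -0.73, "ty": -0.15, "tz": -1.3, "rx": 0, "ry": 0, "rz": 0}
    - {"tx": 0, "ty": 0, "tz": 0, "rx": 0, "ry": 0, "rz": 0}

```text
time: 10.05
tool_pos: [364.7, 25.8, 149.5]
tcp_rot: [-2.622, 0.002, 1.764]
contact_force: [1.7, 0.8, 5.7]
grip_width: 11.9
finger_force: 30.0
```

```bash
python3 -c "
from h import *
deck()"
```

```text
t 10.05 cover xyz in deck [105.031  -2.802   1.036] F deck [ 1.249 -0.43   5.889] M [-0.088  0.424 -0.023] err [-0.    -0.004  0.003] w 11.874958037761996 30.01823991537094 j [-0.038  0.466  1.694 -0.116  1.49  -0.191]
```

>>> carry_out:
  plan:
    - {"tx": 5.09, "ty": 1.01, "tz": -3.0, "rx": 0, "ry": 0, "rz": 0}
    - {"tx": 5.09, "ty": 1.01, "tz": -3.0, "rx": 0, "ry": 0, "rz": 0}
    - {"tx": 5.09, "ty": 1.01, "tz": -3.0, "rx": 0, "ry": 0, "rz": 0}
    - {"tx": 5.09, "ty": 1.01, "tz": -3.0, "rx": 0, "ry": 0, "rz": 0}
    - {"tx": 5.09, "ty": 1.01, "tz": -3.0, "rx": 0, "ry": 0, "rz": 0}
    - {"tx": 0, "ty": 0, "tz": 0, "rx": 0, "ry": 0, "rz": 0}

```text
time: 10.65
tool_pos: [390.9, 30.8, 134.4]
tcp_rot: [-2.623, 0.002, 1.765]
contact_force: [3.4, 0.6, 5.6]
grip_width: 11.8
finger_force: 30.0
```

```bash
python3 -c "
from h import *
deck()"
```

```text
t 10.65 cover xyz in deck [74.372 -2.57   1.304] F deck [-0.148  0.056  6.582] M [-0.016  0.63  -0.026] err [-0.001 -0.005  0.003] w 11.759360616167585 30.005999207496643 j [-0.027  0.526  1.635 -0.111  1.489 -0.182]
```

>>> carry_out:
  plan:
    - {"tx": 4.24, "ty": 0.85, "tz": -2.5, "rx": 0, "ry": 0, "rz": 0}
    - {"tx": 4.24, "ty": 0.85, "tz": -2.5, "rx": 0, "ry": 0, "rz": 0}
    - {"tx": 4.24, "ty": 0.85, "tz": -2.5, "rx": 0, "ry": 0, "rz": 0}
    - {"tx": 4.24, "ty": 0.85, "tz": -2.5, "rx": 0, "ry": 0, "rz": 0}
    - {"tx": 0, "ty": 0, "tz": 0, "rx": 0, "ry": 0, "rz": 0}

```text
time: 11.15
tool_pos: [407.6, 34.1, 124.7]
tcp_rot: [-2.622, 0.002, 1.765]
contact_force: [4.0, -0.1, 8.5]
grip_width: 11.5
finger_force: 30.0
```

```bash
python3 -c "
from h import *
deck()"
```

```text
t 11.15 cover xyz in deck [54.839 -2.596  1.412] F deck [0.88  0.864 9.279] M [-0.066  0.173  0.047] err [-0.001 -0.004  0.003] w 11.471048210330773 30.001312494277954 j [-0.02   0.566  1.594 -0.108  1.492 -0.176]
```

>>> carry_out:
  plan:
    - {"tx": 4.24, "ty": 0.85, "tz": -2.5, "rx": 0, "ry": 0, "rz": 0}
    - {"tx": 4.24, "ty": 0.85, "tz": -2.5, "rx": 0, "ry": 0, "rz": 0}
    - {"tx": 4.24, "ty": 0.85, "tz": -2.5, "rx": 0, "ry": 0, "rz": 0}
    - {"tx": 0, "ty": 0, "tz": 0, "rx": 0, "ry": 0, "rz": 0}

```text
time: 11.55
tool_pos: [420.2, 36.7, 117.3]
tcp_rot: [-2.622, 0.002, 1.765]
contact_force: [3.5, 1.6, 9.3]
grip_width: 11.5
finger_force: 30.0
```

```bash
python3 -c "
from h import *
deck()"
```

```text
t 11.55 cover xyz in deck [39.973 -2.637  1.465] F deck [ 1.399 -0.84   9.988] M [-0.029 -0.039 -0.014] err [-0.001 -0.004  0.003] w 11.485281275531428 30.009667575359344 j [-0.015  0.595  1.562 -0.106  1.495 -0.173]
```

>>> carry_out:
  plan:
    - {"tx": 4.24, "ty": 0.85, "tz": -2.4, "rx": 0, "ry": 0, "rz": 0}
    - {"tx": 4.24, "ty": 0.85, "tz": -2.4, "rx": 0, "ry": 0, "rz": 0}
    - {"tx": 4.24, "ty": 0.85, "tz": -2.4, "rx": 0, "ry": 0, "rz": 0}
    - {"tx": 4.24, "ty": 0.85, "tz": -2.45, "rx": 0, "ry": 0, "rz": 0}
    - {"tx": 4.24, "ty": 0.85, "tz": -2.45, "rx": 0, "ry": 0, "rz": 0}
    - {"tx": 0, "ty": 0, "tz": 0, "rx": 0, "ry": 0, "rz": 0}

```text
time: 12.15
tool_pos: [441.4, 41.0, 104.9]
tcp_rot: [-2.621, 0.002, 1.765]
contact_force: [3.2, 1.5, 6.1]
grip_width: 11.6
finger_force: 30.0
```

```bash
python3 -c "
from h import *
deck()"
```

```text
t 12.15 cover xyz in deck [15.085 -2.678  1.475] F deck [ 0.08  -0.88   6.957] M [-0.09   0.132 -0.011] err [-0.001 -0.003  0.003] w 11.563139693026125 30.008676946163177 j [-0.007  0.644  1.507 -0.102  1.502 -0.167]
```

>>> carry_out:
  plan:
    - {"tx": 3.4, "ty": 0.67, "tz": -2.0, "rx": 0, "ry": 0, "rz": 0}
    - {"tx": 3.4, "ty": 0.67, "tz": -2.0, "rx": 0, "ry": 0, "rz": 0}
    - {"tx": 2.55, "ty": 0.5, "tz": -1.5, "rx": 0, "ry": 0, "rz": 0}
    - {"tx": 0, "ty": 0, "tz": 0, "rx": 0, "ry": 0, "rz": 0}

```text
time: 12.55
tool_pos: [450.4, 42.8, 99.6]
tcp_rot: [-2.621, 0.002, 1.765]
contact_force: [2.8, 1.0, 7.7]
grip_width: 11.8
finger_force: 30.0
```

>>> carry_out:
  plan:
    - {"tx": 1.7, "ty": 0.34, "tz": -1.0, "rx": 0, "ry": 0, "rz": 0}
    - {"tx": 0, "ty": 0, "tz": 0, "rx": 0, "ry": 0, "rz": 0}

```text
time: 12.75
tool_pos: [451.9, 43.1, 98.6]
tcp_rot: [-2.621, 0.002, 1.765]
contact_force: [1.7, 0.2, 7.0]
grip_width: 11.6
finger_force: 30.0
```

>>> carry_out:
  plan:
    - {"tx": 1.7, "ty": 0.34, "tz": -1.0, "rx": 0, "ry": 0, "rz": 0}
    - {"tx": 0, "ty": 0, "tz": 0, "rx": 0, "ry": 0, "rz": 0}

```text
time: 12.95
tool_pos: [453.6, 43.4, 97.7]
tcp_rot: [-2.621, 0.002, 1.765]
contact_force: [0.7, 0.5, 7.6]
grip_width: 11.5
finger_force: 30.0
```

```bash
python3 -c "
from h import *
deck()"
```

```text
t 12.95 cover xyz in deck [ 0.669 -2.698  1.479] F deck [ 3.135 -0.41   6.93 ] M [-0.035 -0.151 -0.022] err [-0.001 -0.003  0.003] w 11.503349959647666 30.00782310962677 j [-0.003  0.672  1.473 -0.1    1.509 -0.164]
```

>>> carry_out:
  plan:
    - {"tx": 1.27, "ty": 0.25, "tz": -0.75, "rx": 0, "ry": 0, "rz": 0}
    - {"tx": 0, "ty": 0, "tz": 0, "rx": 0, "ry": 0, "rz": 0}

```text
time: 13.15
tool_pos: [454.8, 43.7, 97.0]
tcp_rot: [-2.62, 0.002, 1.765]
contact_force: [1.2, 0.9, 7.7]
grip_width: 11.7
finger_force: 30.0
```

```bash
python3 -c "
from h import *
deck()"
```

```text
t 13.15 cover xyz in deck [-0.764 -2.698  1.485] F deck [ 2.689 -0.612  7.364] M [-0.033 -0.215 -0.008] err [-0.001 -0.002  0.003] w 11.676306176894895 30.00746101140976 j [-0.003  0.675  1.47  -0.099  1.509 -0.164]
```

>>> carry_out:
  plan:
    - {"tx": 1.27, "ty": 0.25, "tz": -0.75, "rx": 0, "ry": 0, "rz": 0}
    - {"tx": 0, "ty": 0, "tz": 0, "rx": 0, "ry": 0, "rz": 0}

```text
time: 13.35
tool_pos: [456.1, 43.9, 96.2]
tcp_rot: [-2.62, 0.002, 1.765]
contact_force: [2.3, 0.8, 6.9]
grip_width: 11.8
finger_force: 30.0
```

```bash
python3 -c "
from h import *
deck()"
```

```text
t 13.35 cover xyz in deck [-2.254 -2.707  1.486] F deck [ 1.36  -0.336  7.133] M [-0.058 -0.2    0.031] err [-0.    -0.002  0.003] w 11.773057133990799 30.007519125938416 j [-0.002  0.678  1.466 -0.099  1.51  -0.163]
```

>>> carry_out:
  plan:
    - {"tx": 1.27, "ty": 0.25, "tz": -0.75, "rx": 0, "ry": 0, "rz": 0}
    - {"tx": 0, "ty": 0, "tz": 0, "rx": 0, "ry": 0, "rz": 0}

```text
time: 13.55
tool_pos: [456.7, 44.1, 95.8]
tcp_rot: [-2.619, 0.002, 1.765]
contact_force: [-0.8, -0.2, 10.9]
grip_width: 11.7
finger_force: 30.0
```

```bash
python3 -c "
from h import *
deck()"
```

```text
t 13.55 cover xyz in deck [-3.013 -2.716  1.475] F deck [6.181 0.078 8.996] M [-0.1   -0.617 -0.056] err [-0.001 -0.001  0.003] w 11.749841640915456 30.00149756669998 j [-0.002  0.681  1.463 -0.099  1.512 -0.163]
```

>>> carry_out:
  plan:
    - {"tx": 1.27, "ty": 0.25, "tz": -0.75, "rx": 0, "ry": 0, "rz": 0}
    - {"tx": 0, "ty": 0, "tz": 0, "rx": 0, "ry": 0, "rz": 0}

```text
time: 13.75
tool_pos: [456.9, 44.1, 95.8]
tcp_rot: [-2.616, 0.002, 1.765]
contact_force: [-5.2, -2.3, 14.9]
grip_width: 11.7
finger_force: 30.0
```

```bash
python3 -c "
from h import *
deck()"
```

```text
t 13.75 cover xyz in deck [-3.188 -2.73   1.481] F deck [12.254  1.233 10.094] M [-0.049 -1.407 -0.011] err [-0.     0.002  0.003] w 11.726662029291663 30.011175870895386 j [-0.002  0.683  1.461 -0.1    1.516 -0.163]
```

>>> carry_out:
  plan:
    - {"tx": 0.5, "ty": 0.1, "tz": 0.9, "rx": 0, "ry": 0, "rz": 0}
    - {"tx": 0, "ty": 0, "tz": 0, "rx": 0, "ry": 0, "rz": 0}

```text
time: 13.95
tool_pos: [456.8, 44.1, 95.8]
tcp_rot: [-2.615, 0.002, 1.764]
contact_force: [-6.1, -1.5, 8.9]
grip_width: 11.8
finger_force: 30.0
```

>>> carry_out:
  plan:
    - {"tx": 0, "ty": 0, "tz": 0, "rx": 0, "ry": 0, "rz": 0}
    - {"tx": 0, "ty": 0, "tz": 0, "rx": 0, "ry": 0, "rz": 0}
    - {"tx": 0, "ty": 0, "tz": 0, "rx": 0, "ry": 0, "rz": 0}
    - {"tx": 0, "ty": 0, "tz": 0, "rx": 0, "ry": 0, "rz": 0}
  gripper: 0.7

```text
time: 14.35
tool_pos: [458.9, 44.6, 94.2]
tcp_rot: [-2.62, 0.002, 1.765]
contact_force: [0.2, 0.3, -0.2]
grip_width: 27.3
finger_force: 0.0
```

```bash
python3 -c "
from h import *
deck()"
```

```text
t 14.35 cover xyz in deck [-5.764 -2.86   1.212] F deck [-0.269 -0.246 -0.058] M [ 0.102  0.385 -0.025] err [-0.    -0.002  0.003] w 27.348734817094137 0.0 j [-0.001  0.685  1.458 -0.098  1.511 -0.163]
```

>>> carry_out:
  plan:
    - {"tx": 11.8, "ty": 2.35, "tz": 20.8, "rx": 0, "ry": 0, "rz": 0}
    - {"tx": 11.8, "ty": 2.35, "tz": 20.8, "rx": 0, "ry": 0, "rz": 0}
    - {"tx": 11.8, "ty": 2.35, "tz": 20.8, "rx": 0, "ry": 0, "rz": 0}
    - {"tx": 0, "ty": 0, "tz": 0, "rx": 0, "ry": 0, "rz": 0}

```text
time: 14.75
tool_pos: [496.4, 51.9, 158.6]
tcp_rot: [-2.626, 0.003, 1.765]
contact_force: [0.2, -0.4, -0.8]
grip_width: 27.3
finger_force: 0.0
```

>>> carry_out:
  plan:
    - {"tx": 16.4, "ty": 2.3, "tz": -9.6, "rx": 0.039, "ry": 0.008, "rz": 0.069}
    - {"tx": 16.4, "ty": 2.3, "tz": -9.6, "rx": 0, "ry": 0, "rz": 0}
    - {"tx": 16.4, "ty": 2.3, "tz": -9.6, "rx": 0, "ry": 0, "rz": 0}
    - {"tx": 0, "ty": 0, "tz": 0, "rx": 0, "ry": 0, "rz": 0}
    - {"tx": 0, "ty": 0, "tz": 0, "rx": 0, "ry": 0, "rz": 0}
  gripper: 0.53

```text
time: 15.25
tool_pos: [542.4, 58.5, 127.0]
tcp_rot: [-2.618, -0.039, 1.833]
contact_force: [0.3, 0.8, 0.4]
grip_width: 42.9
finger_force: 0.0
```

```bash
python3 - <<'E'
from h import *
deck();m=bot.camera_model("wrist");w=bot.capture("wrist")[:,:,::-1];cv2.imwrite("pics/w5.png",w)
o=[-3.1,0,1]
for h in(7,):
    print(proj(m,(np.array([(0,31.5,41+h),(0,-31.5,41+h),(0,31.5,11+h),(0,-31.5,11+h)])+o)@D.T+q[:3]))
print(proj(m,(np.array([(66,-30,34),(54,-30,34),(75,-50,4),(35,-55.5,7),(-35,-55.5,7),(53,-60.5,7)])+o)@D.T+q[:3]))
E
```

```text
t 15.25 cover xyz in deck [-62.641  -0.133  71.88 ] F deck [-0.226 -0.75   0.587] M [0.031 0.404 0.003] err [ 0.     0.001 -0.077] w 42.90216078548304 0.0 j [ 0.019  0.793  1.134 -0.089  1.732 -0.245]
[[275.465 286.167]
 [283.752 183.866]
 [275.941 264.517]
 [283.185 173.903]]
[[171.605 173.029]
 [192.011 174.549]
 [171.253 133.711]
 [231.919 130.173]
 [339.598 138.481]
 [204.161 120.074]]
```

>>> carry_out:
  plan:
    - {"tx": -7.35, "ty": -1.47, "tz": -13, "rx": 0, "ry": 0, "rz": 0}
    - {"tx": -7.35, "ty": -1.47, "tz": -13, "rx": 0, "ry": 0, "rz": 0}
    - {"tx": -7.35, "ty": -1.47, "tz": -13, "rx": 0, "ry": 0, "rz": 0}
    - {"tx": 0, "ty": 0, "tz": 0, "rx": 0, "ry": 0, "rz": 0}

```text
time: 15.7
tool_pos: [519.2, 54.0, 88.4]
tcp_rot: [-2.617, -0.039, 1.833]
contact_force: [-0.7, -0.5, 0.6]
grip_width: 43.3
finger_force: 0.0
```

>>> carry_out:
  plan:
    - {"tx": -3.7, "ty": -0.74, "tz": -6.5, "rx": 0, "ry": 0, "rz": 0}
    - {"tx": -3.7, "ty": -0.74, "tz": -6.5, "rx": 0, "ry": 0, "rz": 0}
    - {"tx": 0, "ty": 0, "tz": 0, "rx": 0, "ry": 0, "rz": 0}

```text
time: 16.0
tool_pos: [513.2, 52.6, 75.5]
tcp_rot: [-2.62, -0.038, 1.833]
contact_force: [0.1, -0.3, 0.1]
grip_width: 43.3
finger_force: 0.0
```

```bash
python3 -c "
from h import *
deck()"
```

```text
t 16.0 cover xyz in deck [-62.613  -0.075  12.416] F deck [0.006 0.296 0.113] M [0.053 0.41  0.006] err [ 0.    -0.    -0.077] w 43.31963483944719 0.0 j [ 0.011  0.796  1.286 -0.092  1.576 -0.238]
```

>>> carry_out:
  plan:
    - {"tx": 0, "ty": 0, "tz": 0, "rx": 0, "ry": 0, "rz": 0}
    - {"tx": 0, "ty": 0, "tz": 0, "rx": 0, "ry": 0, "rz": 0}
    - {"tx": 0, "ty": 0, "tz": 0, "rx": 0, "ry": 0, "rz": 0}
    - {"tx": 0, "ty": 0, "tz": 0, "rx": 0, "ry": 0, "rz": 0}
    - {"tx": 0, "ty": 0, "tz": 0, "rx": 0, "ry": 0, "rz": 0}
    - {"tx": 0, "ty": 0, "tz": 0, "rx": 0, "ry": 0, "rz": 0}
    - {"tx": 0, "ty": 0, "tz": 0, "rx": 0, "ry": 0, "rz": 0}
    - {"tx": 0, "ty": 0, "tz": 0, "rx": 0, "ry": 0, "rz": 0}
  gripper: 1

```text
time: 16.8
tool_pos: [514.2, 52.8, 77.1]
tcp_rot: [-2.622, -0.038, 1.833]
contact_force: [-0.1, 1.3, 6.7]
grip_width: 8.7
finger_force: 35.6
```

```bash
python3 -c "
from h import *
deck()"
```

```text
t 16.8 cover xyz in deck [-62.655  -0.035  14.318] F deck [ 3.185 -1.241  5.888] M [-0.071 -0.227 -0.073] err [-0.    -0.002 -0.076] w 8.65361986289255 35.5555097788033 j [ 0.011  0.794  1.283 -0.092  1.578 -0.238]
```

The grip is on the blade (8.7 mm), but the tips pressed up about 2 mm. I'll relieve that and start turning clockwise, following the screw down.

>>> carry_out:
  plan:
    - {"tx": 0.9, "ty": 0.2, "tz": 1.6, "rx": 0, "ry": 0, "rz": 0}
    - {"tx": 0, "ty": 0, "tz": 0, "rx": 0, "ry": 0, "rz": 0}

```text
time: 17.0
tool_pos: [514.2, 52.8, 77.2]
tcp_rot: [-2.619, -0.039, 1.834]
contact_force: [-2.6, -1.3, -1.7]
grip_width: 8.9
finger_force: 35.1
```

```bash
python3 -c "
from h import *
deck()"
```

```text
t 17.0 cover xyz in deck [-62.632  -0.096  14.413] F deck [ 1.536  0.743 -2.869] M [-0.068  0.147 -0.035] err [ 0.     0.    -0.077] w 8.89268292079003 35.12992331874557 j [ 0.011  0.796  1.281 -0.092  1.582 -0.239]
```

>>> carry_out:
  plan:
    - {"tx": -0.074, "ty": -0.015, "tz": -0.13, "rx": -0.049, "ry": -0.0098, "rz": -0.0866}
    - {"tx": -0.074, "ty": -0.015, "tz": -0.13, "rx": -0.049, "ry": -0.0098, "rz": -0.0866}
    - {"tx": -0.074, "ty": -0.015, "tz": -0.13, "rx": -0.049, "ry": -0.0098, "rz": -0.0866}
    - {"tx": -0.074, "ty": -0.015, "tz": -0.13, "rx": -0.049, "ry": -0.0098, "rz": -0.0866}
    - {"tx": -0.074, "ty": -0.015, "tz": -0.13, "rx": -0.049, "ry": -0.0098, "rz": -0.0866}
    - {"tx": 0, "ty": 0, "tz": 0, "rx": 0, "ry": 0, "rz": 0}

```text
time: 17.6
tool_pos: [514.2, 52.7, 76.4]
tcp_rot: [-2.658, 0.207, 1.394]
contact_force: [-1.6, -0.8, -4.2]
grip_width: 8.7
finger_force: 35.1
```

```bash
python3 -c "
from h import *
deck()"
```

```text
t 17.6 cover xyz in deck [-63.053   0.001  13.683] F deck [-0.658  0.443 -4.481] M [ 0.088  0.473 -0.062] err [-0.    -0.001  0.424] w 8.708145850429428 35.073116373532685 j [ 0.011  0.796  1.282 -0.093  1.579  0.263]
```

>>> carry_out:
  plan:
    - {"tx": -0.074, "ty": -0.015, "tz": -0.13, "rx": -0.049, "ry": -0.0098, "rz": -0.0866}
    - {"tx": -0.074, "ty": -0.015, "tz": -0.13, "rx": -0.049, "ry": -0.0098, "rz": -0.0866}
    - {"tx": -0.074, "ty": -0.015, "tz": -0.13, "rx": -0.049, "ry": -0.0098, "rz": -0.0866}
    - {"tx": 0, "ty": 0, "tz": 0, "rx": 0, "ry": 0, "rz": 0}

```text
time: 18.0
tool_pos: [514.2, 52.6, 75.9]
tcp_rot: [-2.734, 0.337, 1.116]
contact_force: [-0.6, -1.9, -5.9]
grip_width: 8.5
finger_force: 35.0
```

```bash
python3 -c "
from h import *
deck()"
```

```text
t 18.0 cover xyz in deck [-63.253   0.157  13.249] F deck [-2.15   1.725 -5.591] M [ 0.29   0.693 -0.056] err [-0.001 -0.002  0.722] w 8.46699576147781 35.01593992172275 j [ 0.011  0.796  1.283 -0.093  1.577  0.56 ]
```

>>> carry_out:
  plan:
    - {"tx": -0.1, "ty": -0.02, "tz": -0.2, "rx": -0.049, "ry": -0.0098, "rz": -0.0866}
    - {"tx": -0.1, "ty": -0.02, "tz": -0.2, "rx": -0.049, "ry": -0.0098, "rz": -0.0866}
    - {"tx": -0.1, "ty": -0.02, "tz": -0.2, "rx": -0.049, "ry": -0.0098, "rz": -0.0866}
    - {"tx": 0, "ty": 0, "tz": 0, "rx": 0, "ry": 0, "rz": 0}

```text
time: 18.4
tool_pos: [514.2, 52.3, 75.4]
tcp_rot: [-2.851, 0.44, 0.813]
contact_force: [0.2, -3.1, -6.7]
grip_width: 8.7
finger_force: 35.0
```

```bash
python3 -c "
from h import *
deck()"
```

```text
t 18.4 cover xyz in deck [-63.43    0.39   12.818] F deck [-2.981  3.085 -5.961] M [ 0.486  0.833 -0.075] err [-0.001 -0.003  1.02 ] w 8.659061351615396 35.01404551927408 j [ 0.011  0.796  1.284 -0.094  1.575  0.859]
```

>>> carry_out:
  plan:
    - {"tx": -0.1, "ty": -0.02, "tz": -0.2, "rx": -0.049, "ry": -0.0098, "rz": -0.0866}
    - {"tx": -0.1, "ty": -0.02, "tz": -0.2, "rx": -0.049, "ry": -0.0098, "rz": -0.0866}
    - {"tx": -0.1, "ty": -0.02, "tz": -0.2, "rx": -0.049, "ry": -0.0098, "rz": -0.0866}
    - {"tx": 0, "ty": 0, "tz": 0, "rx": 0, "ry": 0, "rz": 0}

```text
time: 18.8
tool_pos: [514.1, 52.1, 75.0]
tcp_rot: [-3.002, 0.504, 0.484]
contact_force: [1.2, -3.2, -5.9]
grip_width: 8.9
finger_force: 35.0
```

```bash
python3 -c "
from h import *
deck()"
```

```text
t 18.8 cover xyz in deck [-63.476   0.617  12.362] F deck [-3.419  3.375 -4.803] M [0.786 0.911 0.028] err [-0.001 -0.003  1.32 ] w 8.92760049158978 35.02620600491355 j [ 0.011  0.796  1.285 -0.095  1.574  1.158]
```

>>> carry_out:
  plan:
    - {"tx": -0.1, "ty": -0.02, "tz": -0.17, "rx": -0.049, "ry": -0.0098, "rz": -0.0866}
    - {"tx": -0.1, "ty": -0.02, "tz": -0.17, "rx": -0.049, "ry": -0.0098, "rz": -0.0866}
    - {"tx": -0.1, "ty": -0.02, "tz": -0.17, "rx": -0.049, "ry": -0.0098, "rz": -0.0866}
    - {"tx": 0, "ty": 0, "tz": 0, "rx": 0, "ry": 0, "rz": 0}

```text
time: 19.2
tool_pos: [513.9, 51.8, 74.6]
tcp_rot: [3.11, 0.521, 0.14]
contact_force: [1.7, -5.0, -5.9]
grip_width: 8.8
finger_force: 35.0
```

```bash
python3 -c "
from h import *
deck()"
```

```text
t 19.2 cover xyz in deck [-63.503   0.861  11.899] F deck [-3.565  5.228 -4.753] M [ 0.932  0.908 -0.001] err [-0.001 -0.004  1.62 ] w 8.771283730169614 35.04108144170459 j [ 0.011  0.797  1.286 -0.095  1.573  1.458]
```

>>> carry_out:
  plan:
    - {"tx": -0.08, "ty": -0.02, "tz": -0.14, "rx": -0.049, "ry": -0.0098, "rz": -0.0866}
    - {"tx": -0.08, "ty": -0.02, "tz": -0.14, "rx": -0.049, "ry": -0.0098, "rz": -0.0866}
    - {"tx": 0, "ty": 0, "tz": 0, "rx": 0, "ry": 0, "rz": 0}

```text
time: 19.5
tool_pos: [513.8, 51.6, 74.4]
tcp_rot: [2.997, 0.504, -0.089]
contact_force: [1.8, -5.8, -4.7]
grip_width: 8.7
finger_force: 35.0
```

```bash
python3 -c "
from h import *
deck()"
```

```text
t 19.5 cover xyz in deck [-63.475   1.037  11.611] F deck [-2.902  6.077 -3.76 ] M [ 0.98   0.841 -0.009] err [-0.001 -0.004  1.82 ] w 8.744926459558943 35.04061840747454 j [ 0.011  0.797  1.287 -0.096  1.572  1.658]
```

>>> carry_out:
  plan:
    - {"tx": 0.55, "ty": -0.9, "tz": -0.35, "rx": -0.049, "ry": -0.0098, "rz": -0.0866}
    - {"tx": -0.08, "ty": -0.02, "tz": -0.14, "rx": -0.049, "ry": -0.0098, "rz": -0.0866}
    - {"tx": 0, "ty": 0, "tz": 0, "rx": 0, "ry": 0, "rz": 0}

```text
time: 19.8
tool_pos: [513.6, 51.3, 74.1]
tcp_rot: [2.895, 0.467, -0.31]
contact_force: [-0.8, -3.3, -4.3]
grip_width: 8.7
finger_force: 35.1
```

```bash
python3 -c "
from h import *
deck()"
```

```text
t 19.8 cover xyz in deck [-63.429   1.263  11.259] F deck [-0.94   3.1   -4.473] M [0.545 0.492 0.007] err [-0.002 -0.002  2.019] w 8.724056411398905 35.0910844619284 j [ 0.01   0.798  1.286 -0.095  1.574  1.856]
```

>>> carry_out:
  plan:
    - {"tx": -0.08, "ty": -0.02, "tz": -0.14, "rx": -0.049, "ry": -0.0098, "rz": -0.0866}
    - {"tx": -0.08, "ty": -0.02, "tz": -0.14, "rx": -0.049, "ry": -0.0098, "rz": -0.0866}
    - {"tx": 0, "ty": 0, "tz": 0, "rx": 0, "ry": 0, "rz": 0}

```text
time: 20.1
tool_pos: [513.4, 51.2, 73.9]
tcp_rot: [2.804, 0.409, -0.521]
contact_force: [-0.0, -4.7, -3.1]
grip_width: 8.6
finger_force: 35.1
```

```bash
python3 -c "
from h import *
deck()"
```

```text
t 20.1 cover xyz in deck [-63.344   1.384  10.975] F deck [-0.727  4.624 -3.136] M [ 0.733  0.3   -0.022] err [-0.002 -0.002  2.218] w 8.634648434337564 35.10162811282498 j [ 0.01   0.798  1.286 -0.095  1.573  2.056]
```

>>> carry_out:
  plan:
    - {"tx": -0.08, "ty": -0.02, "tz": -0.14, "rx": -0.049, "ry": -0.0098, "rz": -0.0866}
    - {"tx": -0.08, "ty": -0.02, "tz": -0.14, "rx": -0.049, "ry": -0.0098, "rz": -0.0866}
    - {"tx": 0, "ty": 0, "tz": 0, "rx": 0, "ry": 0, "rz": 0}

```text
time: 20.4
tool_pos: [513.2, 51.0, 73.7]
tcp_rot: [2.731, 0.336, -0.721]
contact_force: [-0.3, -5.8, -2.0]
grip_width: 8.9
finger_force: 35.1
```

```bash
python3 -c "
from h import *
deck()"
```

```text
t 20.4 cover xyz in deck [-63.23    1.496  10.692] F deck [ 0.241  5.655 -2.481] M [0.836 0.162 0.039] err [-0.002 -0.002  2.418] w 8.850002591105394 35.10978499431076 j [ 0.01   0.798  1.287 -0.096  1.573  2.256]
```

>>> carry_out:
  plan:
    - {"tx": -0.08, "ty": -0.02, "tz": -0.14, "rx": -0.049, "ry": -0.0098, "rz": -0.0866}
    - {"tx": -0.08, "ty": -0.02, "tz": -0.14, "rx": -0.049, "ry": -0.0098, "rz": -0.0866}
    - {"tx": 0, "ty": 0, "tz": 0, "rx": 0, "ry": 0, "rz": 0}

```text
time: 20.7
tool_pos: [513.1, 50.8, 73.7]
tcp_rot: [2.676, 0.251, -0.91]
contact_force: [-0.2, -4.6, -1.0]
grip_width: 9.1
finger_force: 35.2
```

```bash
python3 -c "
from h import *
deck()"
```

```text
t 20.7 cover xyz in deck [-63.099   1.64   10.592] F deck [ 0.441  4.445 -1.456] M [ 0.787 -0.031  0.098] err [-0.002 -0.003  2.618] w 9.0945042594106 35.18070552199788 j [ 0.009  0.798  1.287 -0.096  1.573  2.456]
```

>>> carry_out:
  plan:
    - {"tx": -0.02, "ty": 0, "tz": -0.04, "rx": -0.049, "ry": -0.0098, "rz": -0.0866}
    - {"tx": 0, "ty": 0, "tz": 0, "rx": -0.049, "ry": -0.0098, "rz": -0.0866}
    - {"tx": 0, "ty": 0, "tz": 0, "rx": 0, "ry": 0, "rz": 0}

```text
time: 21.0
tool_pos: [512.9, 50.8, 73.7]
tcp_rot: [2.638, 0.158, -1.091]
contact_force: [-1.2, -6.7, -1.5]
grip_width: 8.9
finger_force: 35.7
```

```bash
python3 -c "
from h import *
deck()"
```

```text
t 21.0 cover xyz in deck [-62.943   1.69   10.516] F deck [ 1.376  6.333 -2.495] M [ 0.889 -0.139  0.324] err [-0.003 -0.003  2.818] w 8.933559700834577 35.71351489255903 j [ 0.009  0.798  1.287 -0.096  1.573  2.655]
```

>>> carry_out:
  plan:
    - {"tx": 0, "ty": 0, "tz": 0, "rx": -0.049, "ry": -0.0098, "rz": -0.0866}
    - {"tx": 0, "ty": 0, "tz": 0, "rx": 0, "ry": 0, "rz": 0}

```text
time: 21.2
tool_pos: [512.9, 50.7, 73.7]
tcp_rot: [2.626, 0.11, -1.179]
contact_force: [-1.0, -5.6, -0.3]
grip_width: 8.7
finger_force: 35.1
```

```bash
python3 -c "
from h import *
deck()"
```

```text
t 21.2 cover xyz in deck [-62.897   1.709  10.479] F deck [ 1.688  5.29  -1.266] M [ 0.826 -0.163  0.494] err [-0.003 -0.003  2.917] w 8.68683691664564 35.09235372490366 j [ 0.009  0.798  1.287 -0.096  1.574  2.755]
```

>>> carry_out:
  plan:
    - {"tx": 0, "ty": 0, "tz": 0, "rx": 0, "ry": 0, "rz": 0}
    - {"tx": 0, "ty": 0, "tz": 0, "rx": 0, "ry": 0, "rz": 0}
    - {"tx": 0, "ty": 0, "tz": 0, "rx": 0, "ry": 0, "rz": 0}
    - {"tx": 0, "ty": 0, "tz": 0, "rx": 0, "ry": 0, "rz": 0}
    - {"tx": 0, "ty": 0, "tz": 0, "rx": 0, "ry": 0, "rz": 0}
  gripper: 0.55

```text
time: 21.7
tool_pos: [513.1, 51.7, 73.2]
tcp_rot: [2.627, 0.109, -1.183]
contact_force: [-0.8, -0.1, -0.5]
grip_width: 40.2
finger_force: 0.0
```

>>> carry_out:
  plan:
    - {"tx": 5, "ty": 1, "tz": 8.7, "rx": 0, "ry": 0, "rz": 0}
    - {"tx": 10, "ty": 2, "tz": 17.4, "rx": 0, "ry": 0, "rz": 0}
    - {"tx": 10, "ty": 2, "tz": 17.4, "rx": 0, "ry": 0, "rz": 0}
    - {"tx": 10, "ty": 2, "tz": 17.4, "rx": 0, "ry": 0, "rz": 0}
    - {"tx": 10, "ty": 2, "tz": 17.4, "rx": 0, "ry": 0, "rz": 0}
    - {"tx": 10, "ty": 2, "tz": 17.4, "rx": 0, "ry": 0, "rz": 0}
    - {"tx": 0, "ty": 0, "tz": 0, "rx": 0, "ry": 0, "rz": 0}
    - {"tx": 0, "ty": 0, "tz": 0, "rx": 0, "ry": 0, "rz": 0}

```text
time: 22.5
tool_pos: [568.1, 62.5, 168.6]
tcp_rot: [2.628, 0.108, -1.184]
contact_force: [0.3, 0.2, -0.5]
grip_width: 41.3
finger_force: 0.0
```

```bash
python3 - <<'E'
from h import *
deck();m=bot.camera_model("wrist");w=bot.capture("wrist")[:,:,::-1]
# bright/dark check: cover outline in scene vs. predicted home corners, compared numerically
s=bot.capture("scene")[:,:,::-1];S=bot.camera_model("scene");cv2.imwrite("pics/s6.png",s);cv2.imwrite("pics/w6.png",w)
o=np.array([-3.1,0,1]);P=lambda X,mm:proj(mm,(np.array(X,float)+o)@D.T+q[:3])
g=cv2.cvtColor(w,6)
L=[(x,-30,34) for x in np.arange(44,77,2)]
px=P(L,m);print([(int(l[0]),int(g[int(v),int(u)]) if 0<=v<420 and 0<=u<560 else None) for l,(u,v) in zip(L,px)])
for y in(20,-20):
  L=[(x,y,34) for x in np.arange(44,77,2)];px=P(L,m);print(y,[(int(l[0]),int(g[int(v),int(u)]) if 0<=v<420 and 0<=u<560 else None) for l,(u,v) in zip(L,px)])
E
```

```text
t 22.5 cover xyz in deck [-64.302   0.894 120.933] F deck [-0.534 -0.138 -0.257] M [-0.09   0.323  0.065] err [-0.001 -0.002  2.923] w 41.339017284136666 0.0 j [ 0.024  0.808  0.983 -0.091  1.866  2.747]
[(44, 36), (46, 35), (48, 97), (50, 131), (52, 130), (54, 131), (56, 130), (58, 131), (60, 131), (62, 131), (64, 131), (66, 130), (68, 131), (70, 130), (72, 134), (74, 44), (76, 61)]
20 [(44, 206), (46, 46), (48, 40), (50, 36), (52, 35), (54, 36), (56, 47), (58, 52), (60, 50), (62, 47), (64, 44), (66, 71), (68, 162), (70, 157), (72, 155), (74, 155), (76, 155)]
-20 [(44, 130), (46, 131), (48, 131), (50, 131), (52, 130), (54, 130), (56, 130), (58, 130), (60, 131), (62, 130), (64, 131), (66, 131), (68, 132), (70, 128), (72, 46), (74, 45), (76, 44)]
```

```bash
python3 -c "
from plant import bot
print(bot.close_job())"
```

```text
the job is handed in; nothing more can be done
None
```

I slid the cover home against the stud, tightened the wing nut to about 0.5 N m, backed the arm clear and handed the job in at about 22.6 s; no verdict came back, and I did not check the bystanders again in a picture.

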